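# Get the mincer pusher out of the deep canister

## Task

The mincer's wooden pusher has ended up at the bottom of the tall square steel canister, too deep to grip. Gently lay the canister down on its side on the table without letting it fall over, and let go of it with the pusher still inside; then take it again, raise its foot end so that the pusher slides out of the low-held mouth onto the table without a drop, and leave the empty canister lying on its side on the table. Finally lay the pusher gently in the notches of the metal cradle, lying level and lengthwise across both supports, and leave everything else on the table where it is.

Things in the scene. Friction and masses are not known exactly. Their poses are not given: they have to be found in the camera images.
- canister_center (a point): Centre of the loose open square steel canister, standing on the left or right half: outside 56 x 56 mm, 190 mm tall, walls 4 mm, floor 5 mm, 0.3 kg, smooth (a thing inside slides once it points some 20 degrees mouth-down). On its axis, 95 mm from foot and rim. z points from foot to mouth; x and y are square to the flat sides.
- canister_mouth (a point): Centre of the canister's open mouth, on its axis at the rim, 190 mm from the foot; axes as for canister_center.
- pusher_center (a point): Centre of the loose beech pusher: bar 28 x 28 x 120 mm with a square flange 38 x 38 x 10 mm on one end, 130 mm long in all, 90 g. On its axis, 65 mm from each end. z runs lengthwise from flange to plain end; x and y are square to the sides. It starts upright inside the canister, flange down on the floor, top about 55 mm below the rim.
- cradle_seat (a point): Seat of the fixed metal cradle: plate 150 x 100 x 6 mm, two cross supports 8 mm thick at 36 mm either way along x (64 mm clear between), each with an open notch 44 mm wide in y, floor 40 mm and horns 62 mm above the table. The point is where the laid pusher's centre comes, 54 mm above the table; the pusher lies along x, flange at either end, outside the supports.
- spoon_pot: Round steel pot with wooden spoons, 96 mm across, 245 mm tall; origin at the centre of its underside. Leave alone.
- mincer_plate: Flat round steel plate with holes, 68 mm across, 10 mm thick; origin at the centre of its underside. Leave alone.
- spice_jar: Amber glass jar, 56 mm across, 100 mm tall; origin at the centre of its underside. Leave alone.
- tin: Tin can, 76 mm across, 110 mm tall; origin at the centre of its underside. Leave alone.
- bowl: Steel bowl, 150 mm across, 60 mm tall; origin at the centre of its underside. Leave alone.
- spatula: Spatula lying flat, 240 mm long along its x axis; origin near its middle, on its underside. Leave alone.
- mug: White mug, 80 mm across, 90 mm tall, handle to its +y; origin at the centre of its underside. Leave alone.

How it is judged (in metres and radians):
On the way, in this order (a step that is already met when the one before it is completed fails the run):
1. the canister lies on its side on the table, let go, with the pusher still inside (angle between canister_center's own z axis and vertical between 1.45 and 1.69 rad and height (world z) of canister_center below 0.04 m and contact force between the fingers and canister below 0.3 N and linear speed of canister below 0.03 m/s and z of pusher_center in the frame of canister_center below 0.06 m), for 0.2 s.
2. the canister is held again, tilted mouth-down by at least 15 degrees (angle between canister_center's own z axis and vertical above 1.83 rad and contact force between the fingers and canister above 0.5 N), for 0.05 s.
3. the pusher is wholly out of the canister and low on the table (distance between pusher_center and canister_center above 0.16 m and height (world z) of pusher_center below 0.06 m), for 0.1 s.
At the end, for the whole second after the job is handed in: The pusher lies at rest in both notches of the cradle: centre within 25 mm of the seat lengthwise, 12 mm sideways and 5 mm in height, lying level within 4 degrees and along the cradle within 14 degrees. The empty canister lies at rest on its side on the table (within 7 degrees of level) (x of pusher_center in the frame of cradle_seat between -0.025 and 0.025 m and y of pusher_center in the frame of cradle_seat between -0.012 and 0.012 m and z of pusher_center in the frame of cradle_seat between -0.005 and 0.005 m and angle between the z axis of pusher_center and the x axis of cradle_seat, either way round below 0.25 rad and angle between pusher_center's own z axis and vertical between 1.5 and 1.64 rad and angle between canister_center's own z axis and vertical between 1.45 and 1.69 rad and height (world z) of canister_center between 0.015 and 0.04 m and linear speed of each of pusher, canister below 0.02 m/s); the robot touches nothing.
It fails at once if the canister falls over or is thrown about (turns faster than 5 rad/s) (angular speed of canister above 5 rad/s).
It fails at once if the pusher is dropped (faster than 1.4 m/s) (linear speed of pusher above 1.4 m/s).
It fails at once if a bystander is moved by more than 40 mm (distance of any of spoon_pot, mincer_plate, spice_jar, tin, bowl, spatula, mug from where it was at the start of the episode above 0.04 m).
It also fails if it takes over 72 s, if anything falls off the work surface, if the arm or the gripper's body presses on something with over 40 N, if the wrist force passes 120 N, or if a joint passes its speed limit or range.

## Robot

A 6-joint arm with a two-finger parallel gripper is mounted at the origin on the work surface. World frame = base frame: x ahead of the robot, y to its left, z up, the work surface at z = 0. Lengths are in mm, angles in rad, forces in N, time in s.
With the tool pointing down it reaches from about 275 to 1000 mm from the base axis. Payload 8.4 kg.
Tool frame: the origin (TCP) lies on the centre line of the jaws, within the pads' length; the fingertips stand 17 mm ahead of it and the grasp point (between the pads) lies 2 mm behind it (r.tcp_to_tips is the z of the fingertips in the tool frame, in mm); z points along the fingers, y is the direction in which the jaws open and shut (so a half turn about z gives the same grasp; the last joint's range is limited). The gripper opens to 85 mm and grips with 20 to 120 N. Pads are 22 mm wide; open, the fingers measure 114 mm over their backs; the gripper's body (76 mm by 85 mm) begins 54 mm behind the grasp point. The pads swing forward as they close: fully open they stand 13 mm farther back than shut.
Start: joints at [-1.323, 0.353, 1.633, -0, 1.155, -0.002], TCP at [154.505, -605.604, 248.281] pointing down, gripper open.
Joint ranges: [-2.63, 2.63], [-0.92, 2.1], [0.06, 2.66], [-1.3, 4.44], [0, 2.69], [-3.02, 3.02]. Speed limits (rad/s): [2.22, 2.22, 2.79, 3.14, 3.14, 3.14].

## Interface

Orientations are given as [roll, pitch, yaw] about the fixed x, y, z axes, in that order (R = Rz(yaw) Ry(pitch) Rx(roll)).
In Python, from rig import r, cams, job gives the robot as it stands.
- The arm moves only by the tool drive_tool, never from a script. Its argument "deltas" is a list of rows, each a list of 4 numbers: the shift along the tool's x, y, z in cm, then the turn about the tool's z in rad. In form: [[x, y, z, roll], ...]. A call has 1 to 12 rows; each row shifts and turns the commanded pose from where the row before left it, along the tool's axes as they then stand; what a row does not reach is not made up. A row lasts 1/12 s, in which the tool goes at most 41.7 mm and 7.16 degrees, less where a joint would pass 70% of its speed; a pose out of reach is approached as far as the arm can. A call with a gripper value outside its range is refused whole. "jaw" is the closure, from 0 (fully open) to 1 (shut), set as the call begins (left out, the last holds). The fingers move at their own pace and stop on an object; "force" is the grip in N (left out, the last holds). Time passes only in rows, so rows that do not move let the fingers close. It gives the time, the measured TCP pose, the force and the opening at its end, in the units of the state.
- r.sense(): the state, without advancing time (a new reading comes with each control period).
- cams.grab_frame(name): name is "scene" or "top" or "wrist"; returns (picture, depth): 384x512x3 uint8, red, green, blue; 384x512 float32, mm along the optical axis (not along the pixel's ray), 0 where there is no reading.
- cams.camera_params(name): a dict with "fx", "fy", "cx", "cy" (pixels), "k1" (the pictures are not rectified: a ray, as slopes to the right and down, at radius r is drawn at 1 + k1 r^2 times it, then the intrinsics apply), "R" (3x3) and "t" (3): a world point X has camera coordinates R X + t. Camera axes: x right, y down, z forward; pixel columns grow to the right and rows downward; lengths in mm; the calibration is good to about 2 mm. A picture is of the moment at which its call begins: read the wrist's pose just before it. camera_params takes no time and is no camera call; for the wrist camera it gives the pose at the moment of the call.
- job.sign_off(): hands the job in, once; it reports no verdict.
The state is a dict: "clock": time; "qpos": joint angles; "qvel": joint speeds; "joint_efforts": joint torques, N m; "eef_pos": TCP position; "tcp_rot": TCP orientation; "contact_force": force on the tool from outside, world axes, zero at the start; "wrist_torque": the same for the moment, N m; "opening": opening from 0.0 (shut) to 1.0 (fully open).
Only numpy, scipy, OpenCV 4.12 (cv2) and the standard library are available. Lean on these libraries where they do the work, as an engineer would, in place of code of your own. Each camera call takes 0.05 s, during which the arm holds its last target. There are 200 camera calls.

## Working session

There is one attempt and no reset: what is moved stays moved. The work goes in short steps, Python scripts to look and compute and a tool call to move; the robot and the scene stay as the last step left them, time stands still between calls to the robot, and variables do not carry over. Pictures are saved under pics/ and viewed, about 8 in all and at most 12, crops included, and the job is handed in when it is done.

Besides the shell and the picture viewer there is one more tool, called as name([rows], argument=value, ...), one row to a line, values as JSON. drive_tool: Moves the arm, as the interface text tells. Its arguments: {"type":"object","properties":{"deltas":{"type":"array"},"jaw":{"type":"number"},"force":{"type":"number"}},"required":["deltas"]}

```bash
ls; mkdir -p pics; cat > h.py <<'E'
import numpy as np, cv2
from rig import r, cams, job
def ray(c,u,v):
    d=np.array([(u-c['cx'])/c['fx'],(v-c['cy'])/c['fy']]); p=d.copy()
    for _ in range(10): p=d/(1+c['k1']*(p@p))
    R=np.array(c['R']);t=np.array(c['t']); return -R.T@t, R.T@np.array([p[0],p[1],1.])
def onplane(c,u,v,z):
    o,d=ray(c,u,v); return o+d*(z-o[2])/d[2]
def atdepth(c,u,v,dep):
    o,d=ray(c,u,v); return o+d*dep
def cloud(c,dep):
    v,u=np.mgrid[0:384,0:512]; a=(u-c['cx'])/c['fx'];b=(v-c['cy'])/c['fy'];p,q=a,b
    for _ in range(10):
        s=1+c['k1']*(p*p+q*q); p,q=a/s,b/s
    X=np.stack([p*dep,q*dep,dep],-1)-np.array(c['t']); W=X@np.array(c['R']); W[dep==0]=np.nan; return W
def save(n,im): cv2.imwrite('pics/'+n,im[:,:,::-1])
E
python3 - <<'E'
from h import *
for n in('scene','top'):
    im,d=cams.grab_frame(n);c=cams.camera_params(n);np.savez(n,im=im,d=d);save(n+'.png',im)
    print(n,c, (d==0).mean())
print(r.sense())
E
```

```text
pics
scene {'fx': 455.46352611568153, 'fy': 455.46352611568153, 'cx': 253.2406104947678, 'cy': 192.10815279195924, 'k1': -0.10484173286962296, 'R': array([[-0.67957167,  0.73347041,  0.01426519],
       [ 0.63062795,  0.59400071, -0.49947126],
       [-0.37482093, -0.3304305 , -0.866213  ]]), 't': array([ 382.8203518 , -308.39597922, 1998.85151488])} 0.0040740966796875
top {'fx': 472.2622306000227, 'fy': 472.2622306000227, 'cx': 252.82065818647405, 'cy': 193.61598572870693, 'k1': -0.06102025727358995, 'R': array([[ 0.00259237, -0.99993939,  0.0107004 ],
       [-0.99680829, -0.00343775, -0.0797585 ],
       [ 0.07979045, -0.01045949, -0.99675678]]), 't': array([ -24.35987496,  592.87290632, 1504.26445072])} 0.0038655598958333335
{'clock': 0.1, 'qpos': array([-1.32338797e+00,  3.53608510e-01,  1.63406608e+00,  4.93192817e-06,
        1.15520679e+00, -2.36573501e-03]), 'qvel': array([ 0.00117958, -0.00077609, -0.00324865, -0.00154127, -0.00055783,
       -0.00074784]), 'joint_efforts': array([-8.50827073e-04, -6.06354260e+01, -3.42818677e+01, -1.00204418e-04,
        3.90097441e-03,  2.19024082e-05]), 'eef_pos': array([ 154.41158174, -605.19860542,  247.61554118]), 'tcp_rot': array([-3.14030394e+00, -7.55832126e-06,  2.49772097e-01]), 'contact_force': array([0.09988156, 0.58732049, 0.1516308 ]), 'wrist_torque': array([-0.01362186, -0.01758456,  0.01460101]), 'opening': 0.9966992527682171}
```

View pics/top.png

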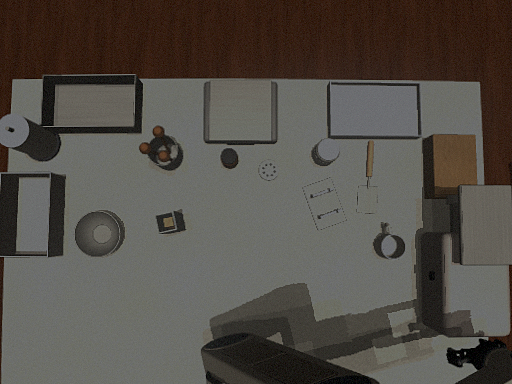

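View pics/scene.png

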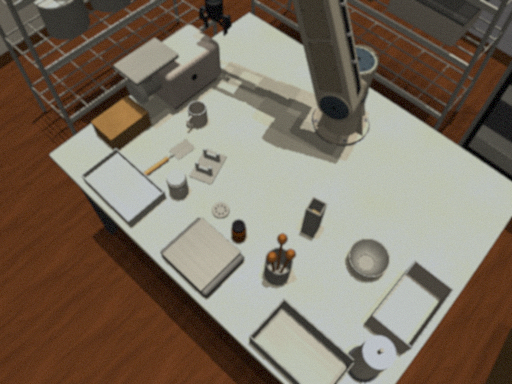

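```bash
python3 - <<'E'
from h import *
z=np.load('top.npz');c=cams.camera_params('top');W=cloud(c,z['d'])
m=(W[...,2]>25)
m=m.astype(np.uint8);n,l,s,ce=cv2.connectedComponentsWithStats(m)
for i in range(1,n):
    if s[i,4]>60:
        P=W[l==i]; print(s[i],P.min(0).round(),P.max(0).round(),np.median(P,0).round())
E
```

```text
[   0   74  141   84 3843] [708. 347.  25.] [966. 717. 248.] [795. 633.  93.]
[ 203   80   74   64 4596] [756. -97.  26.] [961. 141.  75.] [854.  20.  61.]
[ 328   81   95   58 4608] [ 777. -574.   25.] [ 962. -269.   65.] [ 873. -422.   30.]
[139 125  43  45 908] [668. 209.  25.] [772. 303. 249.] [711. 249. 129.]
[  421   135    91   203 14846] [ 170. -758.   25.] [ 778. -550.  290.] [ 418. -630.  219.]
[312 138  28  27 567] [ 687. -288.   27.] [ 761. -215.  120.] [ 719. -247.  109.]
[220 148  18  20 283] [677.  28.  25.] [730.  82. 110.] [699.  53.  99.]
[   0  172   63   85 2532] [392. 595.  25.] [651. 761. 127.] [528. 701.  80.]
[311 187  23  10  64] [ 583. -276.   28.] [ 612. -209.   67.] [ 598. -246.   44.]
[318 209  24  10  68] [ 514. -302.   28.] [ 543. -232.   65.] [ 530. -269.   45.]
[ 74 210  46  48 848] [388. 397.  25.] [536. 543.  68.] [460. 499.  45.]
[155 211  29  23 521] [465. 198.  25.] [531. 260. 199.] [498. 231. 136.]
[376 223  30  37 443] [ 385. -496.   25.] [ 498. -418.   99.] [ 431. -452.   69.]
[ 201  332  179   52 5680] [  80. -203.  237.] [249. 113. 845.] [208. -39. 575.]
[ 446  339   66   45 2076] [ 125. -673.  246.] [ 213. -419.  671.] [ 183. -548.  454.]
```

Top view: canister top at about (167,222), open with the pusher visible inside. Cradle at (325,203), pot (163,150), bowl (100,233). The scene view agrees. Next I get the canister yaw and the cradle pose.

```bash
python3 - <<'E'
from h import *
for n in('top','scene'):
    z=np.load(n+'.npz');c=cams.camera_params(n);W=cloud(c,z['d'])
    near=lambda x,y,rr:np.hypot(W[...,0]-x,W[...,1]-y)<rr
    P=W[near(498,229,70)&(W[...,2]>180)][:,:2].astype(np.float32)
    print(n,'rim',len(P),cv2.minAreaRect(P), P.mean(0), np.nanmax(W[near(498,229,70)][:,2]))
    P=W[near(498,229,45)&(W[...,2]>120)&(W[...,2]<160)]; print('pusher top',len(P),P.mean(0) if len(P) else 0)
    for a,b in(((598,-246),(0,0)),((530,-269),(0,0))):
        P=W[near(*a,48)&(W[...,2]>35)]; print('support',len(P),P.mean(0),P[:,2].max(), cv2.minAreaRect(P[:,:2].astype(np.float32)))
    # plate via slight height
    m=near(564,-257,100)&(W[...,2]>4)&(W[...,2]<12);print('plate',m.sum(),cv2.minAreaRect(W[m][:,:2].astype(np.float32)))
E
```

```text
top rim 127 ((497.4842529296875, 230.56129455566406), (56.284732818603516, 54.85018539428711), 13.312074661254883) [497.84    230.52419] 198.8336522085383
pusher top 180 [499.27545162 230.5888415  137.33563001]
support 61 [ 596.99442387 -243.36258577   49.97821455] 66.88643737381182 ((596.916748046875, -242.9845428466797), (7.988943099975586, 72.20303344726562), 19.663572311401367)
support 62 [ 529.29076177 -267.88800793   49.83417617] 65.3485234227429 ((529.2910766601562, -267.8765563964844), (7.999217510223389, 72.78009796142578), 19.409286499023438)
plate 1159 ((564.4351196289062, -256.20916748046875), (191.09417724609375, 194.16409301757812), 51.36235046386719)
scene rim 105 ((496.5782470703125, 232.91384887695312), (61.875423431396484, 56.43294906616211), 12.136219024658203) [497.47534 232.76527] 198.69324849394556
pusher top 176 [499.67441825 234.53973141 140.21201961]
support 63 [ 597.90523831 -240.80272126   48.17603608] 69.94288704949882 ((597.9561157226562, -241.9019317626953), (12.057489395141602, 73.50492858886719), 17.70094871520996)
support 64 [ 530.79503221 -266.60265748   48.6914933 ] 71.71102411855536 ((530.2091674804688, -264.3727722167969), (14.146607398986816, 75.00043487548828), 23.8422794342041)
plate 432 ((562.2215576171875, -256.0283203125), (182.91439819335938, 188.70350646972656), 0.7731504440307617)
```

```bash
cat >> h.py <<'E'
def togo(x,y,z,yaw):
    s=r.sense(); R=cv2.Rodrigues(np.zeros(3))[0]
    from scipy.spatial.transform import Rotation as Ro
    p=s['eef_pos'];e=s['tcp_rot'];R=Ro.from_euler('xyz',e).as_matrix()
    dy=(yaw-e[2]+np.pi/2)%np.pi-np.pi/2
    print('t',round(s['clock'],2),'pos',p.round(1),'rpy',e.round(3),'open',round(s['opening'],3),'F',s['contact_force'].round(1),'| cm',(R.T@(np.array([x,y,z])-p)/10).round(2),'turn',round(-dy,3))
E
```

drive_tool([
  [0,0,-4,0],
  [0,0,-4,0],
  [2.24,-3.02,0,0],
  [2.24,-3.02,0,0],
  [2.24,-3.02,0,0],
  [2.24,-3.02,0,0],
  [2.24,-3.02,0,0],
  [2.24,-3.02,0,0],
  [2.24,-3.02,0,0],
  [2.24,-3.02,0,0],
  [2.24,-3.02,0,0],
  [2.24,-3.02,0,0],
], jaw=0)

```text
clock: 1.1
eef_pos: [296.9, -255.8, 328.1]
tcp_rot: [-3.142, -0.0, 0.249]
contact_force: [0.6, -0.1, 0.1]
opening: 0.997
```

drive_tool([
  [2.24,-3.02,0,0],
  [2.24,-3.02,0,0],
  [2.24,-3.02,0,0],
  [2.24,-3.02,0,0],
  [2.24,-3.02,0,0],
  [2.24,-3.02,0,0],
  [2.24,-3.02,0,0],
  [2.24,-3.02,0,0],
  [2.24,-3.02,0,0],
  [2.24,-3.02,0,0],
  [0,0,0,-0.12],
  [0,0,0,-0.12],
])

```text
clock: 2.1
eef_pos: [439.5, 92.4, 327.7]
tcp_rot: [-3.141, 0.001, 0.498]
contact_force: [-0.8, -0.0, -0.2]
opening: 1.002
```

drive_tool([
  [0,0,0,-0.12],
  [0,0,0,-0.12],
  [0,0,0,-0.12],
  [0,0,0,-0.12],
  [0,0,0,-0.12],
  [0,0,0,-0.12],
  [0,0,0,-0.12],
  [0,0,0,-0.12],
  [0,0,0,-0.12],
  [0,0,0,-0.12],
  [0,0,0,-0.12],
  [0,0,0,0],
])

```text
clock: 3.1
eef_pos: [439.1, 90.4, 328.0]
tcp_rot: [-3.141, -0.0, 1.815]
contact_force: [0.7, -0.6, -0.0]
opening: 0.997
```

```bash
python3 - <<'E'
from h import *
togo(497.5,231,168,1.80)
c=cams.camera_params('wrist');im,d=cams.grab_frame('wrist');save('w1.png',im)
W=cloud(c,d)
m=(W[...,2]>183)&(W[...,2]<210)&(np.hypot(W[...,0]-497,W[...,1]-231)<80)
P=W[m][:,:2].astype(np.float32);print(len(P),cv2.minAreaRect(P) if len(P) else 0,P.mean(0) if len(P) else 0)
E
```

```text
t 3.1 pos [439.1  90.4 328. ] rpy [-3.141 -0.     1.815] open 0.997 F [ 0.7 -0.6 -0. ] | cm [12.23  9.08 16.  ] turn 0.015
1892 ((495.8359069824219, 231.95457458496094), (57.156986236572266, 57.07706069946289), 13.088738441467285) [496.48553 233.4265 ]
```

drive_tool([
  [2.06,1.5,0,0.015],
  [2.06,1.5,0,0],
  [2.06,1.5,0,0],
  [2.06,1.5,0,0],
  [2.06,1.5,0,0],
  [2.05,1.5,0,0],
  [0,0,0,0],
  [0,0,3,0],
  [0,0,3,0],
  [0,0,2,0],
  [0,0,1,0],
  [0,0,0,0],
])

```text
clock: 4.15
eef_pos: [497.9, 230.0, 236.1]
tcp_rot: [-3.137, 0.001, 1.792]
contact_force: [-0.4, 0.2, 0.0]
opening: 1.004
```

```bash
python3 - <<'E'
from h import *
togo(496.5,232,168,1.80)
c=cams.camera_params('wrist');im,d=cams.grab_frame('wrist');save('w2.png',im)
E
```

```text
t 4.15 pos [497.9 230.  236.1] rpy [-3.137e+00  1.000e-03  1.792e+00] open 1.004 F [-0.4  0.2  0. ] | cm [ 0.23 -0.06  6.81] turn -0.008
```

View pics/w2.png

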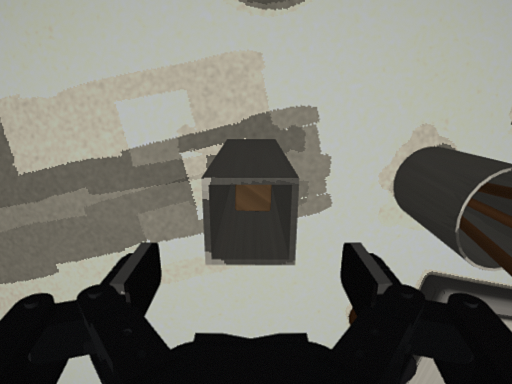

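The canister mouth (cols 205–297) is centred between the fingers (160 and 342). I descend and grip lightly.

drive_tool([
  [0.2,0,2,0],
  [0,0,2,0],
  [0,0,2,0],
  [0,0,0.8,0],
  [0,0,0,0],
  [0,0,0,0],
])

```text
clock: 4.7
eef_pos: [499.5, 233.1, 171.5]
tcp_rot: [3.14, -0.0, 1.794]
contact_force: [0.2, -0.7, -0.3]
opening: 0.997
```

drive_tool([
  [0,0,0,0],
  [0,0,0,0],
  [0,0,0,0],
  [0,0,0,0],
  [0,0,0,0],
  [0,0,0,0],
  [0,0,0,0],
  [0,0,0,0],
], jaw=1, force=20)

```text
clock: 5.37
eef_pos: [499.2, 233.2, 171.6]
tcp_rot: [3.14, -0.0, 1.795]
contact_force: [-2.3, -0.5, 6.3]
opening: 0.657
```

```bash
python3 - <<'E'
from h import *
togo(496.5,232,168,1.80)
h=170.;g=28.
# arc about foot edge in tilt direction (-x tool); grip rel. edge: (-28, h)
prev=None
for a in np.radians(np.arange(0,91,3)):
    x=-g*np.cos(a)+h*np.sin(a); z=h*np.cos(a)+g*np.sin(a)
    if prev: print(int(round(np.degrees(a))),'dx %.2f dz %.2f'%(-(x-prev[0])/10,-(z-prev[1])/10),end='; ')
    prev=(x,z)
E
```

```text
t 5.37 pos [499.2 233.2 171.6] rpy [ 3.14  -0.     1.795] open 0.657 F [-2.3 -0.5  6.3] | cm [-0.05 -0.29  0.36] turn -0.005
3 dx -0.89 dz -0.12; 6 dx -0.90 dz -0.08; 9 dx -0.90 dz -0.03; 12 dx -0.90 dz 0.02; 15 dx -0.90 dz 0.07; 18 dx -0.89 dz 0.11; 21 dx -0.89 dz 0.16; 24 dx -0.88 dz 0.21; 27 dx -0.87 dz 0.25; 30 dx -0.85 dz 0.30; 33 dx -0.84 dz 0.34; 36 dx -0.82 dz 0.38; 39 dx -0.80 dz 0.43; 42 dx -0.77 dz 0.47; 45 dx -0.75 dz 0.51; 48 dx -0.72 dz 0.54; 51 dx -0.69 dz 0.58; 54 dx -0.66 dz 0.62; 57 dx -0.62 dz 0.65; 60 dx -0.59 dz 0.68; 63 dx -0.55 dz 0.71; 66 dx -0.52 dz 0.74; 69 dx -0.48 dz 0.77; 72 dx -0.44 dz 0.79; 75 dx -0.39 dz 0.81; 78 dx -0.35 dz 0.83; 81 dx -0.31 dz 0.85; 84 dx -0.26 dz 0.86; 87 dx -0.22 dz 0.88; 90 dx -0.17 dz 0.89;
```

drive_tool([
  [-0.5,0,-0.05,0],
  [-0.9,0,-0.08,0],
  [-0.9,0,-0.06,0],
  [-0.9,0,-0.03,0],
  [-0.9,0,0.03,0],
  [-0.9,0,0.08,0],
  [0,0,0,0],
])

```text
clock: 5.95
eef_pos: [510.3, 182.4, 171.4]
tcp_rot: [3.142, 0.001, 1.794]
contact_force: [-2.4, -2.3, 4.2]
opening: 0.652
```

```bash
python3 - <<'E'
from h import *
togo(499,233,172,1.80)
im,d=cams.grab_frame('top');c=cams.camera_params('top')
im2,d2=cams.grab_frame('scene');im3,_=cams.grab_frame('wrist')
save('p3.png',np.hstack([cv2.resize(im2[150:280,230:400],(510,390)),cv2.resize(im3,(290,390))]))
E
```

```text
t 5.95 pos [510.3 182.4 171.4] rpy [3.142e+00 1.000e-03 1.794e+00] open 0.652 F [-2.4 -2.3  4.2] | cm [ 5.18  0.01 -0.06] turn -0.006
```

View pics/p3.png

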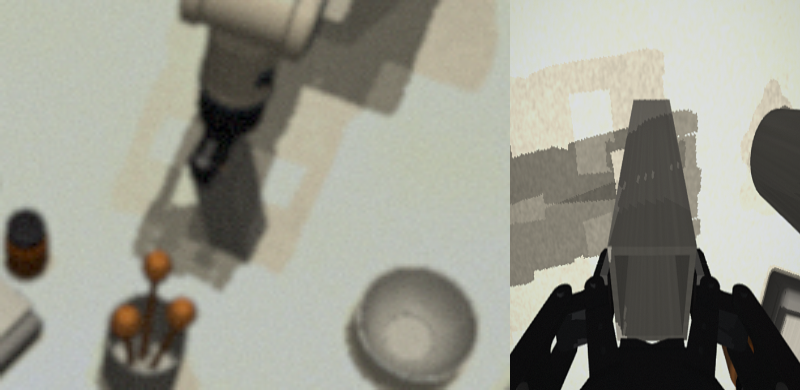

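It tilts as planned: the foot stays put, lean about 17°. I continue the arc.

drive_tool([
  [-0.89,0,0.14,0],
  [-0.88,0,0.19,0],
  [-0.87,0,0.23,0],
  [-0.85,0,0.28,0],
  [-0.84,0,0.32,0],
  [-0.82,0,0.36,0],
  [-0.8,0,0.42,0],
  [-0.77,0,0.46,0],
  [-0.75,0,0.5,0],
  [-0.72,0,0.54,0],
  [-0.69,0,0.58,0],
  [-0.66,0,0.62,0],
])

```text
clock: 7.1
eef_pos: [532.4, 90.5, 125.6]
tcp_rot: [3.139, 0.001, 1.796]
contact_force: [0.1, -4.1, 6.7]
opening: 0.65
```

drive_tool([
  [-0.62,0,0.65,0],
  [-0.59,0,0.68,0],
  [-0.55,0,0.71,0],
  [-0.52,0,0.74,0],
  [-0.48,0,0.77,0],
  [-0.44,0,0.79,0],
  [-0.39,0,0.81,0],
  [0,0,0,0],
])

```text
clock: 7.77
eef_pos: [538.4, 55.6, 71.6]
tcp_rot: [-3.14, -0.0, 1.794]
contact_force: [0.6, -0.2, -2.4]
opening: 0.652
```

```bash
python3 - <<'E'
from h import *
togo(499,233,28,1.80)
im,d=cams.grab_frame('top');c=cams.camera_params('top')
im2,d2=cams.grab_frame('scene');im3,_=cams.grab_frame('wrist')
save('p4.png',np.hstack([cv2.resize(im2[130:260,230:400],(510,390)),cv2.resize(im3,(290,390))]))
E
```

```text
t 7.77 pos [538.4  55.6  71.6] rpy [-3.14  -0.     1.794] open 0.652 F [ 0.6 -0.2 -2.4] | cm [18.17  0.1   4.37] turn -0.006
```

View pics/p4.png

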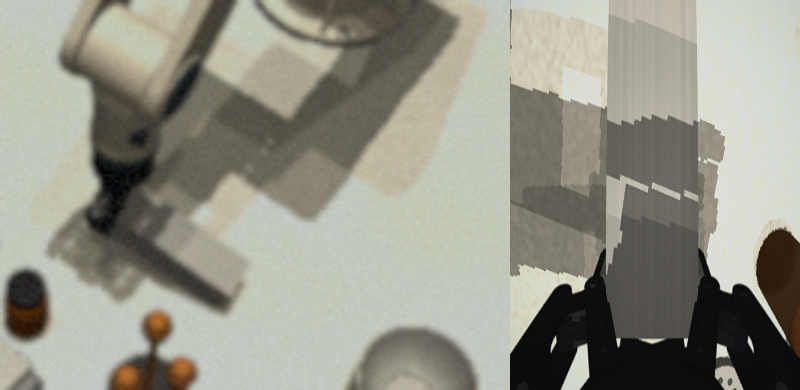

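drive_tool([
  [-0.33,0,0.8,0],
  [-0.28,0,0.8,0],
  [-0.22,0,0.7,0],
  [-0.18,0,0.7,0],
  [-0.15,0,0.5,0],
  [-0.1,0,0.4,0],
  [-0.1,0,0.3,0],
  [0,0,0,0],
  [0,0,0,0],
])

```text
clock: 8.67
eef_pos: [541.8, 42.9, 31.1]
tcp_rot: [-3.141, -0.0, 1.795]
contact_force: [1.4, -0.3, -3.3]
opening: 0.653
```

```bash
python3 - <<'E'
from h import *
togo(499,233,26,1.80)
c=cams.camera_params('wrist');im,d=cams.grab_frame('wrist');W=cloud(c,d)
u=np.array([np.cos(1.795),np.sin(1.795)]);P0=np.array([537,45.])
s=(W[...,:2]-P0)@u; l=(W[...,:2]-P0)@np.array([-u[1],u[0]])
for a in range(30,170,20):
    m=(abs(l)<20)&(abs(s-a)<10)&(W[...,2]>10); print(a,m.sum(),np.median(W[m][:,2]).round(1))
E
```

```text
t 8.67 pos [541.8  42.9  31.1] rpy [-3.141 -0.     1.795] open 0.653 F [ 1.4 -0.3 -3.3] | cm [19.48  0.05  0.52] turn -0.005
30 7399 65.8
50 8466 64.6
70 9513 63.3
90 8727 62.1
110 0 nan
130 0 nan
150 0 nan
  return _methods._mean(a, axis=axis, dtype=dtype,
  ret = ret.dtype.type(ret / rcount)
```

drive_tool([
  [-0.03,0,0.25,0],
  [0,0,0.25,0],
  [0,0,0.2,0],
  [0,0,0,0],
  [0,0,0,0],
])

```text
clock: 9.13
eef_pos: [542.1, 42.6, 24.4]
tcp_rot: [-3.141, -0.0, 1.795]
contact_force: [0.4, -0.5, -2.7]
opening: 0.652
```

```bash
cat >> h.py <<'E'
def slope():
    c=cams.camera_params('wrist');im,d=cams.grab_frame('wrist');W=cloud(c,d)
    u=np.array([np.cos(1.795),np.sin(1.795)]);P0=r.sense()['eef_pos'][:2]
    s=(W[...,:2]-P0)@u; l=(W[...,:2]-P0)@np.array([-u[1],u[0]])
    m=(abs(l)<22)&(W[...,2]>20)&(s>25)&(s<300)
    f=np.polyfit(s[m],W[...,2][m],1);print('slope deg',np.degrees(np.arctan(f[0])).round(2),'z at grip',f[1].round(1),'s range',np.percentile(s[m],[1,99]).round(), 'table',np.nanmedian(W[(abs(l)>60)&(W[...,2]<15)][:,2]))
E
python3 - <<'E'
from h import *
togo(499,233,26,1.80);slope()
E
```

```text
t 9.13 pos [542.1  42.6  24.4] rpy [-3.141 -0.     1.795] open 0.652 F [ 0.4 -0.5 -2.7] | cm [19.52  0.02 -0.16] turn -0.005
slope deg -1.34 z at grip 60.8 s range [26. 98.] table 0.5567713354246588
```

drive_tool([
  [0,0,0.2,0],
  [0,0,0.15,0],
  [0,0,0,0],
  [0,0,0,0],
])

```text
clock: 9.52
eef_pos: [542.2, 42.6, 20.9]
tcp_rot: [-3.142, -0.0, 1.795]
contact_force: [1.1, -1.1, -1.1]
opening: 0.654
```

drive_tool([
  [0,0,0,0],
  [0,0,0,0],
  [0,0,0,0],
  [0,0,0,0],
  [0,0,0,0],
  [0,0,0,0],
  [0,0,0,0],
], jaw=0)

```text
clock: 10.1
eef_pos: [542.1, 42.6, 21.0]
tcp_rot: [-3.142, -0.0, 1.795]
contact_force: [0.4, 0.7, 0.1]
opening: 0.999
```

```bash
python3 - <<'E'
from h import *
togo(499,233,26,1.80);slope()
E
```

```text
t 10.1 pos [542.1  42.6  21. ] rpy [-3.142 -0.     1.795] open 0.999 F [0.4 0.7 0.1] | cm [19.52  0.02 -0.5 ] turn -0.005
slope deg 0.02 z at grip 56.6 s range [26. 98.] table 0.5606312474169965
```

Level and released. I slide along to the foot end with the jaws open and grip lightly there.

drive_tool([
  [0,0,-0.4,0],
  [2,0,0,0],
  [2.5,0,0,0],
  [2.5,0,0,0],
  [2.5,0,0,0],
  [2.5,0,0,0],
  [2,0,0,0],
  [1.4,0,0,0],
  [0,0,0,0],
  [0,0,0,0],
])

```text
clock: 10.98
eef_pos: [507.9, 193.2, 25.2]
tcp_rot: [3.141, 0.0, 1.797]
contact_force: [-0.9, -0.4, 0.4]
opening: 1.0
```

drive_tool([
  [0,0,0,0],
  [0,0,0,0],
  [0,0,0,0],
  [0,0,0,0],
  [0,0,0,0],
  [0,0,0,0],
  [0,0,0,0],
  [0,0,0,0],
], jaw=0.37, force=20)

```text
clock: 11.65
eef_pos: [508.1, 192.5, 25.1]
tcp_rot: [3.141, 0.0, 1.795]
contact_force: [-0.4, -3.4, 3.2]
opening: 0.652
```

```bash
python3 - <<'E'
from h import *
togo(508,194,26,1.80)
im2,d2=cams.grab_frame('scene');im3,_=cams.grab_frame('wrist')
save('p5.png',np.hstack([cv2.resize(im2[130:260,230:400],(510,390)),cv2.resize(im3,(290,390))]))
E
```

```text
t 11.65 pos [508.1 192.5  25.1] rpy [3.141 0.    1.795] open 0.652 F [-0.4 -3.4  3.2] | cm [ 0.15  0.02 -0.09] turn -0.005
```

View pics/p5.png

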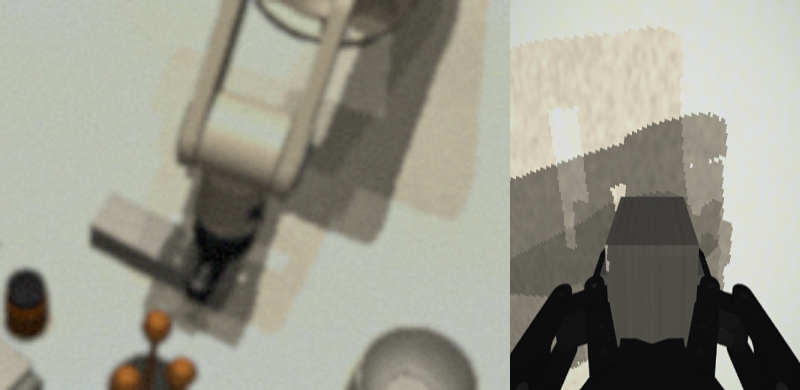

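Gripped near the foot end; the foot edge shows at row ~245 in the wrist inset. I lift a little and see whether it pivots.

drive_tool([
  [0,0,-0.5,0],
  [0,0,-0.7,0],
  [0,0,-0.7,0],
  [0,0,-0.7,0],
  [0,0,-0.4,0],
  [0,0,0,0],
])

```text
clock: 12.25
eef_pos: [508.6, 193.1, 56.2]
tcp_rot: [3.14, -0.0, 1.795]
contact_force: [0.1, 0.9, -4.0]
opening: 0.652
```

```bash
python3 - <<'E'
from h import *
togo(508,194,26,1.80);slope()
E
```

```text
t 12.25 pos [508.6 193.1  56.2] rpy [ 3.14  -0.     1.795] open 0.652 F [ 0.1  0.9 -4. ] | cm [ 0.1  -0.04  3.02] turn -0.005
slope deg -79.0 z at grip 207.1 s range [25. 33.] table 0.5415116153117643
```

The foot face leans about 11°, which matches the 31 mm lift, so it pivots in the pads. I raise further, slowly.

drive_tool([
  [0,0,-0.5,0],
  [-0.05,0,-0.5,0],
  [-0.1,0,-0.5,0],
  [-0.1,0,-0.5,0],
  [-0.1,0,-0.5,0],
  [-0.15,0,-0.5,0],
  [-0.15,0,-0.4,0],
  [-0.15,0,-0.4,0],
  [-0.15,0,-0.4,0],
  [0,0,0,0],
  [0,0,0,0],
  [0,0,0,0],
])

```text
clock: 13.3
eef_pos: [510.0, 183.5, 96.9]
tcp_rot: [-3.141, -0.0, 1.795]
contact_force: [-0.3, 0.6, -3.3]
opening: 0.653
```

```bash
python3 - <<'E'
from h import *
togo(508,194,26,1.80);slope()
im2,d2=cams.grab_frame('scene');im3,_=cams.grab_frame('top')
save('p6.png',np.hstack([cv2.resize(im2[130:260,200:370],(510,390)),cv2.resize(im3[170:300,140:240],(290,390))]))
E
```

```text
t 13.3 pos [510.  183.5  96.9] rpy [-3.141 -0.     1.795] open 0.653 F [-0.3  0.6 -3.3] | cm [1.07 0.04 7.09] turn -0.005
slope deg -63.84 z at grip 167.2 s range [25. 40.] table 0.5632116846693715
```

View pics/p6.png

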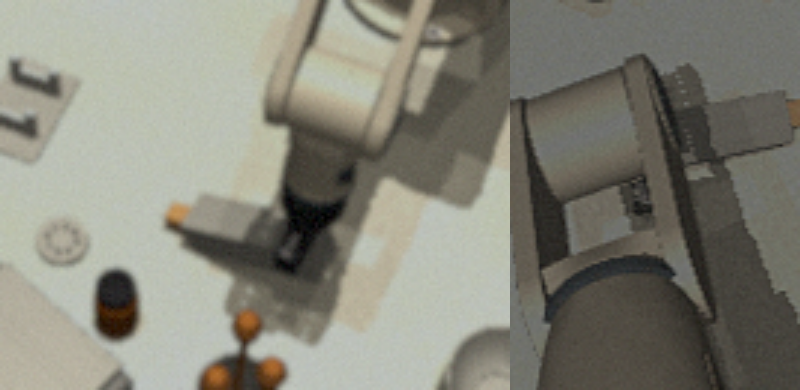

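Tilt is 26°, and the pusher nose (orange, at (178,215)) is out on the table. I tilt a bit more and retreat the canister.

drive_tool([
  [0,0,-0.5,0],
  [0,0,-0.5,0],
  [0.5,0,0,0],
  [1,0,0,0],
  [1,0,0,0],
  [1,0,0,0],
  [1,0,0,0],
  [1,0,0,0],
  [1,0,0,0],
  [1,0,0,0],
  [0,0,0,0],
  [0,0,0,0],
])

```text
clock: 14.45
eef_pos: [493.2, 257.2, 106.9]
tcp_rot: [-3.141, 0.0, 1.796]
contact_force: [-0.3, 0.3, -5.4]
opening: 0.655
```

```bash
cat >> h.py <<'E'
def wood(n='top',y0=-260):
    c=cams.camera_params(n);im,d=cams.grab_frame(n);W=cloud(c,d);hsv=cv2.cvtColor(im,cv2.COLOR_RGB2HSV)
    m=(hsv[...,0]<25)&(hsv[...,1]>70)&(hsv[...,2]>60)&(W[...,2]>8)&(W[...,2]<80)&(W[...,0]>400)&(W[...,0]<680)&(W[...,1]>y0)&(W[...,1]<300)
    l,s=cv2.connectedComponentsWithStats(m.astype(np.uint8))[1:3]
    for i in range(1,len(s)):
        if s[i,4]>15:
            P=W[l==i];print(n,s[i],cv2.minAreaRect(P[:,:2].astype(np.float32)),'z',np.percentile(P[:,2],[5,50,95]).round(1))
    return im,d,W,m
E
python3 - <<'E'
from h import *
togo(508,194,26,1.80);slope()
wood();wood('scene')
E
```

```text
t 14.45 pos [493.2 257.2 106.9] rpy [-3.141  0.     1.796] open 0.655 F [-0.3  0.3 -5.4] | cm [-6.49  0.03  8.09] turn -0.004
slope deg -60.51 z at grip 172.2 s range [25. 42.] table 0.5607851869767552
top [211 203  33  15 267] ((540.499267578125, 59.55625915527344), (27.305130004882812, 102.54920196533203), 12.533729553222656) z [26.1 32.7 39.9]
scene [257 199  25  17 203] ((540.8319702148438, 60.12487030029297), (31.47679901123047, 98.15858459472656), 12.186448097229004) z [17.9 31.8 39.1]
```

drive_tool([
  [0.5,0,0,0],
  [0.9,0,0,0],
  [0.9,0,0,0],
  [0.9,0,0,0],
  [0.9,0,0,0],
  [0.9,0,0,0],
  [0.9,0,0,0],
  [0.6,0,0,0],
  [0,0,0,0],
  [0,0,0,0],
])

```text
clock: 15.43
eef_pos: [478.8, 320.3, 106.9]
tcp_rot: [-3.141, 0.0, 1.796]
contact_force: [0.4, -0.4, -4.1]
opening: 0.655
```

```bash
python3 - <<'E'
from h import *
togo(508,194,26,1.80);slope()
im,d,W,m=wood();c=cams.camera_params('scene')
wood('scene')
# mouth position estimate from the grip: print canister top-view extents
g=(np.hypot(W[...,0]-500,W[...,1]-200)<110)&(W[...,2]>15)&~m&(W[...,2]<75);print(W[g][:,1].min() if g.any() else 0)
E
```

```text
t 15.43 pos [478.8 320.3 106.9] rpy [-3.141  0.     1.796] open 0.655 F [ 0.4 -0.4 -4.1] | cm [-12.96   0.03   8.09] turn -0.004
slope deg -51.0 z at grip 155.1 s range [ 25. 111.] table 0.5508830323741154
top [203 203  41  18 327] ((539.6582641601562, 72.82125854492188), (35.58760070800781, 126.99111938476562), 14.76336669921875) z [25.1 31.5 38.2]
scene [257 199  32  22 279] ((538.6524047851562, 76.04969787597656), (38.64769744873047, 130.12596130371094), 14.732386589050293) z [14.4 29.9 38.5]
98.80651750245269
```

Pusher is fully out, centred near (539,74). I lower the canister's foot end back down.

drive_tool([
  [0.1,0,0.6,0],
  [0.1,0,0.8,0],
  [0.1,0,0.8,0],
  [0.1,0,0.8,0],
  [0.1,0,0.8,0],
  [0.1,0,0.8,0],
  [0.1,0,0.8,0],
  [0.1,0,0.8,0],
  [0.1,0,0.7,0],
  [0.1,0,0.6,0],
  [0,0,0.4,0],
  [0,0,0,0],
])

```text
clock: 16.58
eef_pos: [476.5, 329.7, 27.5]
tcp_rot: [-3.141, 0.0, 1.795]
contact_force: [-0.6, -0.6, -3.1]
opening: 0.653
```

```bash
python3 - <<'E'
from h import *
togo(508,194,25,1.80)
E
```

```text
t 16.58 pos [476.5 329.7  27.5] rpy [-3.141  0.     1.795] open 0.653 F [-0.6 -0.6 -3.1] | cm [-13.93   0.06   0.26] turn -0.005
```

drive_tool([
  [0,0,0.15,0],
  [0,0,0.12,0],
  [0,0,0.08,0],
  [0,0,0,0],
  [0,0,0,0],
])

```text
clock: 17.0
eef_pos: [476.6, 329.8, 26.1]
tcp_rot: [-3.141, -0.0, 1.795]
contact_force: [-7.4, -2.8, 21.1]
opening: 0.656
```

drive_tool([
  [0,0,0,0],
  [0,0,0,0],
  [0,0,0,0],
  [0,0,0,0],
  [0,0,0,0],
  [0,0,0,0],
  [0,0,0,0],
], jaw=0)

```text
clock: 17.58
eef_pos: [476.7, 329.7, 24.3]
tcp_rot: [-3.141, 0.0, 1.795]
contact_force: [0.2, 0.3, -0.8]
opening: 0.996
```

drive_tool([
  [0,0,-2,0],
  [0,0,-3,0],
  [0,0,-4,0],
  [0,0,-4,0],
  [0,0,-4,0],
  [0,0,-3,0],
  [0,0,0,0],
  [0,0,0,0],
])

```text
clock: 18.25
eef_pos: [477.6, 330.3, 226.5]
tcp_rot: [3.138, -0.002, 1.795]
contact_force: [0.5, 0.2, -0.7]
opening: 1.001
```

```bash
python3 - <<'E'
from h import *
togo(539,73,220,1.80)
im,d,W,m=wood()
g=(np.hypot(W[...,0]-490,W[...,1]-260)<135)&(W[...,2]>30)&(W[...,2]<75)&(W[...,1]<385)&(W[...,1]>145)
P=W[g];print('can',len(P),cv2.minAreaRect(P[:,:2].astype(np.float32)),np.polyfit(P[:,1],P[:,2],1) if len(P) else 0,np.percentile(P[:,2],[10,50,90]))
E
```

```text
t 18.25 pos [477.6 330.3 226.5] rpy [ 3.138e+00 -2.000e-03  1.795e+00] open 1.001 F [ 0.5  0.2 -0.7] | cm [-26.45   0.26   0.61] turn -0.005
top [203 203  41  18 332] ((539.68603515625, 72.82167053222656), (35.631004333496094, 126.9918441772461), 14.919041633605957) z [24.9 31.1 39.4]
can 1079 ((492.02899169921875, 263.3409729003906), (56.558433532714844, 188.86341857910156), 13.008727073669434) [-1.26817164e-04  5.59852360e+01] [51.84641658 56.02106374 60.55731137]
```

drive_tool([
  [-3.5,0,0,0],
  [-4,0,0,0],
  [-4,0,0,0],
  [-4,0,0,0],
  [-4,0,0,0],
  [-4,0,0,0],
  [-4,0,0,0],
  [-4,0,0,0],
  [-1.5,0,0,0],
  [0,0,0,0],
  [0,0,0,0],
])

```text
clock: 19.22
eef_pos: [549.1, 7.3, 222.6]
tcp_rot: [-3.138, -0.001, 1.792]
contact_force: [-1.0, -1.0, 0.6]
opening: 1.002
```

```bash
python3 - <<'E'
from h import *
togo(539,73,26,1.80)
im,d,W,m=wood('wrist');save('w7.png',im)
P=W[m&(W[...,1]<150)]
xy=P[:,:2];mu=xy.mean(0);_,_,v=np.linalg.svd(xy-mu,full_matrices=False);a=(xy-mu)@v[0];b=(xy-mu)@v[1]
print('dir',v[0],'range',a.min(),a.max())
for t in np.arange(a.min()+4,a.max(),12):
    k=abs(a-t)<6;print(round(t),'center',(mu+v[0]*t+v[1]*(b[k].min()+b[k].max())/2).round(1),'w',(b[k].max()-b[k].min()).round(1),'z',np.median(P[k][:,2]).round(1))
E
```

```text
t 19.22 pos [549.1   7.3 222.6] rpy [-3.138e+00 -1.000e-03  1.792e+00] open 1.002 F [-1.  -1.   0.6] | cm [ 6.62  0.52 19.66] turn -0.008
wrist [ 234   36   40  134 3789] ((535.513427734375, 73.61769104003906), (36.52928924560547, 129.1091766357422), 12.648685455322266) z [28.5 31.5 38.8]
wrist [396 150  11  24 119] ((678.1865844726562, 57.132808685302734), (3.5985710620880127, 22.3281192779541), 0.0018161899643018842) z [70.4 73.  75.8]
dir [ 0.45908047 -0.88839469] range -63.56766728213974 96.89728413906667
-60 center [520.4 135.9] w 37.1 z 38.7
-48 center [526.5 125.6] w 35.2 z 33.8
-36 center [527.3 112.5] w 30.8 z 32.9
-24 center [529.6 100.2] w 30.5 z 32.3
-12 center [532.2  88. ] w 30.4 z 31.9
0 center [535.1  76. ] w 30.6 z 31.3
12 center [538.  64.] w 30.6 z 30.6
24 center [541.  52.] w 30.2 z 30.2
36 center [543.7  40. ] w 30.6 z 29.6
48 center [546.6  27.9] w 30.7 z 29.2
60 center [549.5  15.9] w 28.7 z 28.7
72 center [620.8  39.2] w 131.7 z 71.7
84 center [678.6  55.6] w 8.2 z 73.2
96 center [681.1  43.4] w 3.2 z 72.6
```

View pics/w7.png

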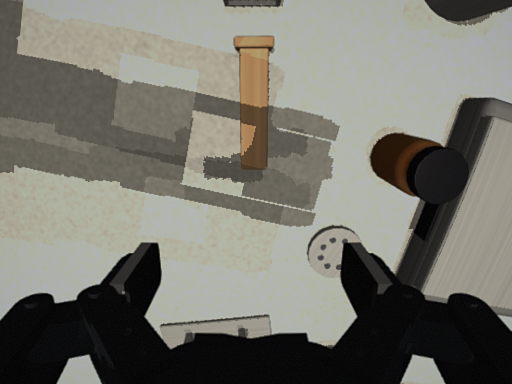

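The pusher lies at cols 240–268, flange up at row 42, clear of everything. I grasp at its centre, (535.5, 73.5).

drive_tool([
  [2,0.1,0,-0.01],
  [2.5,0.1,0,0],
  [2.25,0,0,0],
  [0,0,3,0],
  [0,0,4,0],
  [0,0,4,0],
  [0,0,3,0],
  [0,0,2,0],
  [0,0,1,0],
  [0,0,0,0],
  [0,0,0,0],
])

```text
clock: 20.18
eef_pos: [536.3, 74.9, 54.5]
tcp_rot: [-3.141, -0.0, 1.806]
contact_force: [0.8, -0.6, -0.1]
opening: 0.998
```

```bash
python3 - <<'E'
from h import *
togo(535.5,73.5,23,1.802)
E
```

```text
t 20.18 pos [536.3  74.9  54.5] rpy [-3.141 -0.     1.806] open 0.998 F [ 0.8 -0.6 -0.1] | cm [-0.12 -0.11  3.15] turn 0.004
```

drive_tool([
  [-0.1,-0.1,1,0],
  [0,0,1,0],
  [0,0,0.7,0],
  [0,0,0.4,0],
  [0,0,0,0],
  [0,0,0,0],
])

```text
clock: 20.68
eef_pos: [535.7, 72.8, 23.3]
tcp_rot: [-3.141, -0.0, 1.805]
contact_force: [-0.6, 0.9, 0.8]
opening: 1.001
```

drive_tool([
  [0,0,0,0],
  [0,0,0,0],
  [0,0,0,0],
  [0,0,0,0],
  [0,0,0,0],
  [0,0,0,0],
  [0,0,0,0],
  [0,0,0,0],
  [0,0,0,0],
  [0,0,0,0],
], jaw=1, force=40)

```text
clock: 21.52
eef_pos: [536.1, 73.0, 23.8]
tcp_rot: [3.141, 0.0, 1.805]
contact_force: [-0.2, -0.2, 6.0]
opening: 0.321
```

```bash
python3 - <<'E'
from h import *
togo(535.5,73.5,23,1.802)
E
```

```text
t 21.52 pos [536.1  73.   23.8] rpy [3.141 0.    1.805] open 0.321 F [-0.2 -0.2  6. ] | cm [ 0.07 -0.05  0.08] turn 0.003
```

drive_tool([
  [0,0,-2,0],
  [0,0,-4,0],
  [0,0,-4,0],
  [0,0,-3,0],
  [-2,-0.8,0,0],
  [-3.5,-1.44,0,0],
  [-3.5,-1.44,0,0],
  [-3.5,-1.44,0,0],
  [-3.5,-1.44,0,0],
  [-3.5,-1.44,0,0],
  [-3.5,-1.44,0,0],
  [-3.5,-1.44,0,0],
])

```text
clock: 22.52
eef_pos: [490.4, -211.7, 153.2]
tcp_rot: [-3.141, -0.0, 1.805]
contact_force: [0.7, 0.1, -1.5]
opening: 0.314
```

drive_tool([
  [-3.5,-1.44,0,0],
  [-3.5,-1.44,0,0],
  [0,0,0,0.12],
  [0,0,0,0.12],
  [0,0,0,0.12],
  [0,0,0,0.12],
  [0,0,0,0.12],
  [0,0,0,0.12],
  [0,0,0,0.12],
  [0,0,0,0.12],
  [0,0,0,0.12],
  [0,0,0,0.12],
])

```text
clock: 23.52
eef_pos: [479.2, -284.6, 153.0]
tcp_rot: [-3.141, 0.0, 0.599]
contact_force: [0.4, 0.4, -1.0]
opening: 0.319
```

drive_tool([
  [0,0,0,0.12],
  [0,0,0,0.12],
  [0,0,0,0.02],
  [0,0,0,0],
  [0,0,0,0],
])

```text
clock: 23.93
eef_pos: [479.5, -284.7, 153.3]
tcp_rot: [-3.141, 0.0, 0.348]
contact_force: [-0.3, 0.0, -1.0]
opening: 0.318
```

```bash
python3 - <<'E'
from h import *
togo(563.5,-255,150,.345)
c=cams.camera_params('wrist');im,d=cams.grab_frame('wrist');save('w8.png',im);W=cloud(c,d)
u=np.array([np.cos(.345),np.sin(.345)]);v=np.array([-u[1],u[0]])
s=(W[...,:2]-[563.5,-255])@u;l=(W[...,:2]-[563.5,-255])@v
for a in(-36,36):
    for sg in(-1,1):
        m=(abs(s-a)<14)&(l*sg>12)&(l*sg<48)&(W[...,2]>46)&(W[...,2]<75)
        if m.sum()>5:print(a,sg,m.sum(),'s',np.percentile(s[m],[2,50,98]).round(1),'l',np.percentile(l[m],[1,99]).round(1),'z',np.percentile(W[m][:,2],[5,95]).round(1))
E
```

```text
t 23.93 pos [ 479.5 -284.7  153.3] rpy [-3.141  0.     0.348] open 0.318 F [-0.3  0.  -1. ] | cm [8.91 0.07 0.32] turn 0.003
-36 -1 8 s [-38.8 -36.4 -34.2] l [-35.9 -35.5] z [61.3 63. ]
36 -1 420 s [29.9 32.4 37.6] l [-35.3 -21.5] z [48.5 63.7]
36 1 433 s [30.  32.4 37.8] l [22.2 36.3] z [47.3 63.5]
```

View pics/w8.png

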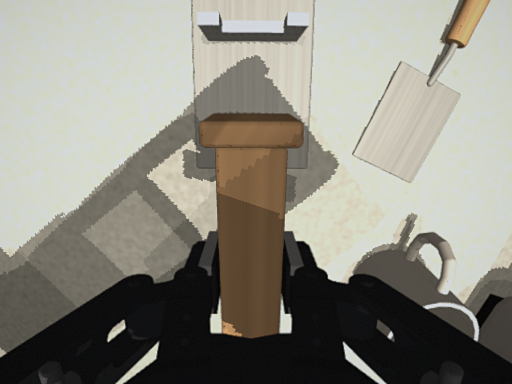

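The cradle's far support is at row ~25, its notch centred on the pusher line (cols 208–302 against the pusher at 251). Correction is under 2 mm; I go over it and down.

drive_tool([
  [2,0,0,0.003],
  [2.5,0,0,0],
  [2.5,0,0,0],
  [1.75,0,0,0],
  [0,0,0,0],
  [0,0,1.5,0],
  [0,0,2,0],
  [0,0,1.5,0],
  [0,0,1,0],
  [0,0,0.5,0],
  [0,0,0,0],
  [0,0,0,0],
])

```text
clock: 24.98
eef_pos: [562.1, -255.7, 88.8]
tcp_rot: [3.141, -0.0, 0.342]
contact_force: [0.4, -0.1, -1.1]
opening: 0.317
```

```bash
python3 - <<'E'
from h import *
togo(562,-255.1,61,.345)
im,d,W,m=wood('scene',-400)
im3,_=cams.grab_frame('wrist')
save('p9.png',np.hstack([cv2.resize(im[110:210,150:280],(507,390)),cv2.resize(im3,(290,390))]))
E
```

```text
t 24.98 pos [ 562.1 -255.7   88.8] rpy [ 3.141 -0.     0.342] open 0.317 F [ 0.4 -0.1 -1.1] | cm [ 0.01 -0.06  2.78] turn -0.003
```

View pics/p9.png

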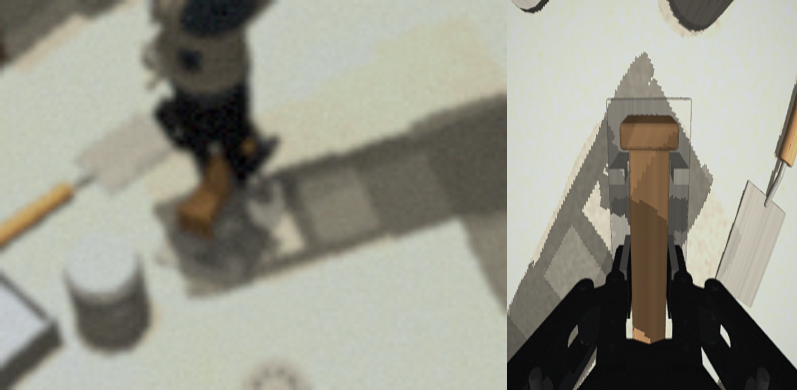

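The bar is centred between the horns (wrist inset cols 617 and 682, bar 632–665) and the flange is beyond the support. I lower slowly.

drive_tool([
  [0,-0.05,0.4,0],
  [0,0,0.5,0],
  [0,0,0.5,0],
  [0,0,0.4,0],
  [0,0,0.3,0],
  [0,0,0.2,0],
  [0,0,0,0],
  [0,0,0,0],
])

```text
clock: 25.75
eef_pos: [561.8, -255.0, 65.3]
tcp_rot: [-3.141, 0.0, 0.342]
contact_force: [-0.4, 0.6, -1.3]
opening: 0.316
```

drive_tool([
  [0,0,0.15,0],
  [0,0,0.15,0],
  [0,0,0,0],
  [0,0,0,0],
])

```text
clock: 26.08
eef_pos: [562.2, -255.1, 62.7]
tcp_rot: [3.141, -0.0, 0.342]
contact_force: [0.2, 1.2, 1.8]
opening: 0.317
```

drive_tool([
  [0,0,0.1,0],
  [0,0,0.1,0],
  [0,0,0,0],
  [0,0,0,0],
])

```text
clock: 26.42
eef_pos: [562.8, -255.0, 61.3]
tcp_rot: [3.141, -0.002, 0.342]
contact_force: [1.6, 1.9, 6.5]
opening: 0.321
```

drive_tool([
  [0,0,0,0],
  [0,0,0,0],
  [0,0,0,0],
  [0,0,0,0],
  [0,0,0,0],
  [0,0,0,0],
  [0,0,0,0],
  [0,0,0,0],
], jaw=0)

```text
clock: 27.08
eef_pos: [561.8, -255.0, 60.4]
tcp_rot: [-3.141, 0.0, 0.342]
contact_force: [0.8, 0.9, -1.0]
opening: 1.0
```

drive_tool([
  [0,0,-1,0],
  [0,0,-3,0],
  [0,0,-4,0],
  [0,0,-4,0],
  [0,0,-4,0],
  [-4,0,0,0],
  [-4,0,0,0],
  [-4,0,0,0],
  [0,0,0,0],
  [0,0,0,0],
])

```text
clock: 27.92
eef_pos: [447.2, -295.8, 221.6]
tcp_rot: [3.141, -0.0, 0.339]
contact_force: [1.0, -0.2, 0.2]
opening: 0.999
```

```bash
python3 - <<'E'
from h import *
togo(562,-255.1,61,.345)
for n in('wrist','top'):
    im,d,W,m=wood(n,-400)
    if n=='wrist': save('w10.png',im)
    u=np.array([np.cos(.345),np.sin(.345)]);v=np.array([-u[1],u[0]])
    s=(W[...,:2]-[562,-255.1])@u;l=(W[...,:2]-[562,-255.1])@v
    k=m&(abs(l)<30)&(abs(s)<90)
    if k.sum()<20: continue
    b=k&(s<45)&(abs(l)<12);f=np.polyfit(s[b],W[...,2][b],1)
    q=np.polyfit(s[k&(s<45)],l[k&(s<45)],1)
    print(n,'s',np.percentile(s[k],[.5,99.5]).round(1),'l',np.percentile(l[k],[1,99]).round(1),'top z fit',f,'axis skew',q)
    if n=='top':
        g=(np.hypot(W[...,0]-492,W[...,1]-263)<105)&(W[...,2]>30);P=W[g];print('can',cv2.minAreaRect(P[:,:2].astype(np.float32)),np.polyfit(P[:,1],P[:,2],1))
E
```

```text
t 27.92 pos [ 447.2 -295.8  221.6] rpy [ 3.141 -0.     0.339] open 0.999 F [ 1.  -0.2  0.2] | cm [12.17 -0.03 16.06] turn -0.006
wrist [ 234    0   34  117 3795] ((547.2764892578125, -260.29876708984375), (95.9958267211914, 29.38434600830078), 18.91693878173828) z [67.2 68.5 69.7]
wrist [410   0  14  16 136] ((659.03564453125, -396.8169860839844), (15.67112922668457, 6.134705066680908), 0.8097192049026489) z [11.3 16.3 19. ]
wrist s [-63.4  30.8] l [-12.6  14.4] top z fit [5.14461564e-04 6.85495824e+01] axis skew [-6.01019644e-04  8.40969228e-01]
top [315 182  23  41 343] ((564.464111328125, -256.47589111328125), (130.0607147216797, 34.12637710571289), 21.827354431152344) z [63.1 69.  74.5]
top s [-62.4  65.4] l [-13.9  13.9] top z fit [-2.18802174e-03  6.86684034e+01] axis skew [-0.00242986 -0.27130301]
can ((492.0155029296875, 263.0284423828125), (56.53662872314453, 189.70712280273438), 13.191483497619629) [-1.16873171e-03  5.64874827e+01]
```

View pics/w10.png

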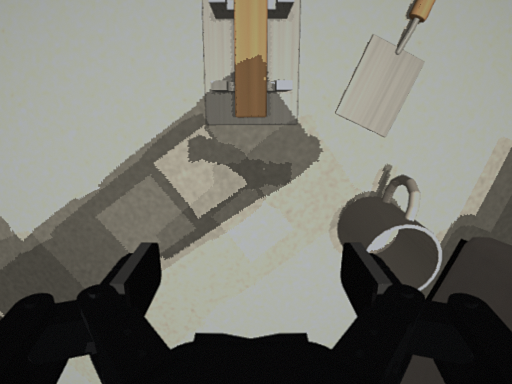

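The pusher (cols 236–267) lies centred in both notches. Its top is level at 68.5 mm, so its centre is about 54.5 mm up. The canister lies level and the arm is clear, so I hand in.

```bash
python3 -c "
from rig import job; print(job.sign_off())"
```

```text
the job is handed in; nothing more can be done
None
```

I finished the job and handed it in at about 28 s of the 72 s allowed; the sign-off gives no verdict. I tipped the canister over its foot edge, laid it level and released it with the pusher still inside. Then I gripped it at the foot end, tilted it mouth-down to about 30°, and drew it back so the pusher slid out onto the table. I laid the empty canister down again and set the pusher in the cradle.

**Pusher:** in the last wrist and top views its top is level at about 68.5 mm, so its centre is about 54.5 mm up against the 54 mm wanted. It is within about 2 mm of the seat lengthwise and 1 mm sideways, in line to within 1°. One coarse rectangle fit in the top view gave about 2° of skew instead, also within the limit.

**Canister and arm:** the canister lies level (top face about 56 mm up) and the open gripper is clear of everything.

**Less certain:**
- The push on the table peaked at about 21 N while I set the canister down the second time.
- I did not measure whether the other objects moved, but the arm kept clear of them and nothing looked moved in the pictures.

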